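Find the broken stud in the produce crate

ROBOT

A 6-joint arm with a two-finger parallel gripper is mounted at the origin on the work surface. World frame = base frame: x ahead of the robot, y to its left, z up, the work surface at z = 0. Lengths are in m, angles in rad, forces in N, time in s.
With the tool pointing down it reaches from about 0.35 to 0.975 m from the base axis. Payload 4.9 kg.
Tool frame: the origin (TCP) lies at the very end of the fingers, on their centre line; the grasp point (between the pads) lies 19 mm behind it; x points along the fingers, y is the direction in which the jaws open and shut, and the axes are right-handed (so a half turn about x gives the same grasp; the last joint's range is limited). The gripper opens to 85 mm and grips with 20 to 120 N. Pads are 22 mm wide; open, the fingers measure 114 mm over their backs; the gripper's body (76 mm by 85 mm) begins 54 mm behind the grasp point. The pads swing forward as they close: fully open they stand 13 mm farther back than shut.
Start: joints at [-0.119, 0.053, 1.613, -0, 1.476, -0.119], TCP at [0.625, 0, 0.231] pointing down, gripper open.
Joint ranges: [-3.01, 3.01], [-1.01, 2.22], [0.06, 2.58], [-1.02, 4.17], [0.09, 2.62], [-3.14, 3.14]. Speed limits (rad/s): [2.57, 2.57, 3.14, 3.14, 3.14, 3.14].

INTERFACE

Orientations are given as a unit quaternion [x, y, z, w].
In Python, from cell import env gives the robot as it stands.
- The arm moves only by the tool drive_tool, never from a script. Its arguments are lists of equal length, an entry for each row: "dp": the shift along the tool's x, y, z in mm, a list of three; "angular": the turn, a rotation vector about the tool's x, y, z in rad, a list of three; "gripper": the finger opening in mm, from 0 to 85.4. In form: {"dp": [[x, y, z], ...], "angular": [[rx, ry, rz], ...], "gripper": [gripper, ...]}. A call has 1 to 5 rows; each row is the pose to reach, as a shift and turn from the pose commanded when the call began, along the tool's axes at that moment; what a row does not reach only later rows make up. A row lasts 1/8 s, in which the tool goes at most 62.5 mm and 10.7 degrees, less where a joint would pass 70% of its speed; a pose out of reach is approached as far as the arm can. A call with a gripper value outside its range is refused whole. The fingers move at their own pace and stop on an object; "newtons" is the grip in N (left out, the last holds). Time passes only in rows, so rows that repeat a pose let the fingers close. It gives the time, the measured TCP pose, the force and the opening at its end, in the units of the state.
- env.state(): the state, without advancing time (a new reading comes with each control period).
- env.read_camera(name): name is "scene" or "side" or "wrist"; returns (picture, depth): 400x640x3 uint8, blue, green, red; 400x640 float32, m along the optical axis (not along the pixel's ray), 0 where there is no reading.
- env.get_calibration(name): a dict with "fx", "fy", "cx", "cy" (pixels), "cam_to_world" (4x4, takes a point from camera to world coordinates); the wrist camera has in their place "hand_eye" (4x4, takes a point from camera to tool coordinates, whose origin is the TCP and whose axes are the tool frame's). Camera axes: x right, y down, z forward; pixel columns grow to the right and rows downward; lengths in m; the calibration is good to about 2 mm. The wrist camera is an equidistant fisheye: a pixel r from the principal point sees the ray r / f radians off the axis. A picture is of the moment at which its call begins: read the wrist's pose just before it. get_calibration takes no time and is no camera call.
- env.hand_in(): hands the job in, once; it reports no verdict.
Trained networks look in the newest picture that a camera, given by its name, has taken for a name from the list of things; names that differ only in an ending like _2 or _b are one class to them, and where a whole thing is asked for, a point or a joint stands for the part that bears it (a point fixed in the world has none). Each returns a list of dicts, best first, with "conf" (0 to 1); they miss things now and then, are a little off and sometimes report something else, mostly with a low value. They report only what shows in the picture. A call takes as long as a camera call.
- env.trace(camera, target): "mask" (400x640 bool, what is visible of it) and "at" ([column, row] in pixels, amid what is visible of it).
- env.landmark_of(camera, target): "at" ([column, row] in pixels: a listed point, or the origin of a listed thing).
The state is a dict: "time_s": time; "joint_positions": joint angles; "joint_vel": joint speeds; "joint_efforts": joint torques, N m; "ee_pos": TCP position; "ee_rot": TCP orientation; "wrist_force": force on the tool from outside, world axes, zero at the start; "wrist_torque": the same for the moment, N m; "finger_gap": finger opening in m.
Only numpy, scipy, OpenCV 4.12 (cv2) and the standard library are available. Lean on these libraries where they do the work, as an engineer would, in place of code of your own. Each camera call takes 0.05 s, during which the arm holds its last target.

TASK

One of the four white studs on the floor of the produce crate has broken off and is only standing in its place. Feel which one is loose, take it out from under the rail and set it down, not drop it, upright in the empty tub; leave the peppers, the other groceries, the tape and the jar lid where they are.

Things in the scene. Friction and masses are not known exactly. Their poses are not given: they have to be found in the camera images.
- crate: open, opaque dark grey produce crate, fixed to the table; outside 220 (its x) x 340 (its y) x 55 mm high, walls and floor 5 mm thick. Origin: centre of its underside, on the table. Its +x points away from the robot give or take its yaw. Four studs stand in a row along its y, a little beyond its middle, at least 63 mm apart centre to centre; a flat jar lid lies in its near half.
- rail: fixed wooden rail over the crate, along the crate's y and with its yaw: 50 mm deep, 440 mm long, 18 mm thick, underside 156 mm above the table, on two 20 mm square posts outside the crate's ends (205 mm either side, 12 mm beyond the rail's middle). Origin: on the table under the rail's middle.
- rail_edge (a point): middle of the rail's lower front edge (nearest the robot), 156 mm above the table. This edge lies 19 to 33 mm past the studs' centres, so a gripper coming straight down on a stud hits the rail: come in with the gripper leaned back toward the robot, 25 to 45 degrees from vertical.
- tub_1: one of two identical fixed grey tubs, open on top, one on each side of the crate: 130 x 130 x 45 mm high, walls and floor 4 mm thick (142 mm square over the rim). Origin: centre of its underside, on the table. One tub holds a pepper, the other is empty; the pepper's position tells which.
- tub_2: the other tub, identical to tub_1; origin: centre of its underside, on the table.
- pepper_in_tub_mid (a point): centre of an orange pepper, 74 mm across and 85 mm tall with its stalk, standing in one of the tubs; this point is 35 mm above its foot. Leave it alone.
- pepper_table_mid (a point): red pepper standing on the table, 74 mm across, 85 mm tall; point 35 mm above its foot. Leave it alone.
- jar_mid (a point): glass jar of preserves, 68 mm across, 110 mm tall, on the table; its centre. Leave it alone.
- can_mid (a point): plain food can, 74 mm across, 100 mm tall, on the table; its centre. Leave it alone.
- bottle_mid (a point): oil bottle, 70 mm across, 200 mm tall, on the table; its centre. Leave it alone.
- tape_mid (a point): roll of packing tape lying flat on the table, 84 mm across, 48 mm tall; its centre. Leave it alone.
- jar_lid_mid (a point): flat steel jar lid, 66 mm across, 14 mm thick, lying on the crate's floor in front of the studs; its centre. Leave it alone.
- stud_a_mid (a point): white nylon stud standing on the crate's floor: round foot 44 mm across and 12 mm high, then a round post 26 mm across up to 60 mm above the crate's floor. This point is on its axis, 30 mm above its underside; z is its axis. It may be fixed or it may be the loose one.
- stud_a: the same stud a; point at the centre of its underside. Three of the four studs are fixed rigidly to the floor; one that looks exactly the same has broken off and just stands there (35 to 70 g). Which one can only be felt: nudge it low down, or grip the post and tug lightly upward: a fixed one resists, the loose one comes.
- stud_b_mid (a point): white nylon stud standing on the crate's floor: round foot 44 mm across and 12 mm high, then a round post 26 mm across up to 60 mm above the crate's floor. This point is on its axis, 30 mm above its underside; z is its axis. It may be fixed or it may be the loose one.
- stud_b: the same stud b; point at the centre of its underside. 
- stud_c_mid (a point): white nylon stud standing on the crate's floor: round foot 44 mm across and 12 mm high, then a round post 26 mm across up to 60 mm above the crate's floor. This point is on its axis, 30 mm above its underside; z is its axis. It may be fixed or it may be the loose one.
- stud_c: the same stud c; point at the centre of its underside. 
- stud_d_mid (a point): white nylon stud standing on the crate's floor: round foot 44 mm across and 12 mm high, then a round post 26 mm across up to 60 mm above the crate's floor. This point is on its axis, 30 mm above its underside; z is its axis. It may be fixed or it may be the loose one.
- stud_d: the same stud d; point at the centre of its underside. 

How it is judged:
By the outcome, as a careful person would: the job done as asked, in the order asked, and still so for the second after the job is handed in, with the robot touching nothing.
It also fails if it takes over 67 s, if anything falls off the work surface, if the arm or the gripper's body presses on something with over 40 N, if the wrist force passes 120 N, or if a joint passes its speed limit or range.

## Working session

There is one attempt and no reset: what is moved stays moved. The work goes in short steps, Python scripts to look and compute and a tool call to move; the robot and the scene stay as the last step left them, time stands still between calls to the robot, and variables do not carry over. Pictures are saved under pics/ and viewed, and the job is handed in when it is done.

Besides the shell and the picture viewer there is one more tool, called as name(argument=value, ...), one argument or row to a line, values as JSON. drive_tool: Moves the arm, as the interface text tells. Its arguments: {"type":"object","properties":{"dp":{"type":"array"},"angular":{"type":"array"},"gripper":{"type":"array"},"newtons":{"type":"number"}},"required":["dp","angular","gripper"]}

```bash
ls; mkdir -p pics
python3 - <<'E'
from cell import env
import cv2
s=env.state();print(s['time_s'],s['ee_pos'],s['ee_rot'],s['wrist_force'],s['finger_gap'])
for c in ['scene','side']:
    p,d=env.read_camera(c);cv2.imwrite(f'pics/{c}0.png',p)
    k=env.get_calibration(c);print(c,k)
print(env.get_calibration('wrist'))
print(env.state()['time_s'])
E
```

```text
pics
0.0 [6.24387473e-01 4.69565737e-05 2.30065936e-01] [ 0.49955627  0.50054431 -0.50046902  0.49942937] [ 0.0541816  -0.45382403  0.0601532 ] 0.0856315435692678
scene {'fx': 416.4588656266215, 'fy': 416.4588656266215, 'cx': 318.91129715519094, 'cy': 197.60732884705493, 'cam_to_world': array([[ 0.77938177, -0.58353046,  0.22815842,  0.27347279],
       [-0.62653576, -0.7282503 ,  0.27767688, -0.28547938],
       [ 0.00412352, -0.35936571, -0.9331877 ,  1.06294454],
       [ 0.        ,  0.        ,  0.        ,  1.        ]])}
side {'fx': 476.171047626486, 'fy': 476.171047626486, 'cx': 319.409368396174, 'cy': 196.22569313757208, 'cam_to_world': array([[-0.94200062, -0.21925746,  0.25408858,  0.25252795],
       [-0.33540663,  0.58861515, -0.73555054,  0.80623602],
       [ 0.01171456, -0.77811206, -0.62801624,  0.8164546 ],
       [ 0.        ,  0.        ,  0.        ,  1.        ]])}
{'fx': 309.70691628693146, 'fy': 309.70691628693146, 'cx': 313.1870396831806, 'cy': 197.98630858134527, 'hand_eye': array([[-1.30808797e-03, -3.12965067e-01,  9.49763737e-01,
        -1.42415258e-01],
       [ 9.99999082e-01, -7.41426891e-05,  1.35284455e-03,
        -3.62573943e-06],
       [-3.52975048e-04,  9.49764635e-01,  3.12964876e-01,
        -8.11695246e-02],
       [ 0.00000000e+00,  0.00000000e+00,  0.00000000e+00,
         1.00000000e+00]])}
0.1
```

View pics/scene0.png

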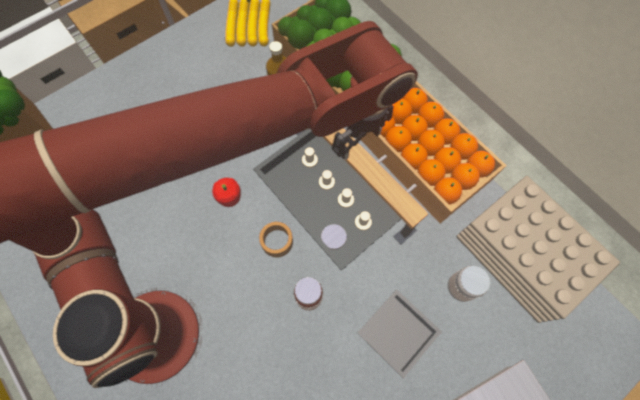

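View pics/side0.png

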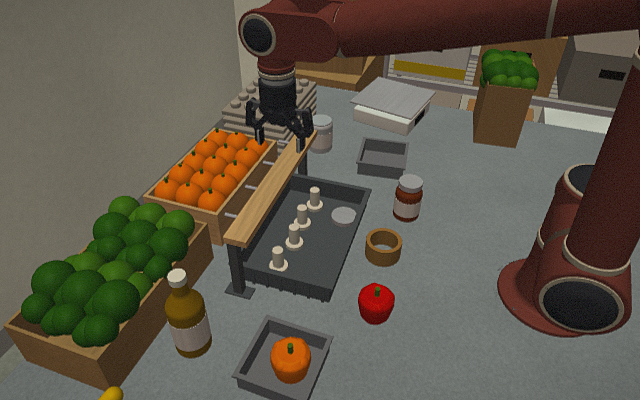

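The scene view shows the studs at (309,156), (327,180), (346,198) and (364,220), the lid at (334,236) and the empty tub at (399,333). The side view shows the pepper's tub at (290,360). Next I measure.

```bash
cat > h.py <<'E'
import numpy as np
from cell import env
def ray(cam,px,T=None):
    k=env.get_calibration(cam);M=k['cam_to_world']
    d=np.array([(px[0]-k['cx'])/k['fx'],(px[1]-k['cy'])/k['fy'],1.])
    return M[:3,3],M[:3,:3]@d
def atz(cam,px,z):
    o,d=ray(cam,px);return o+d*(z-o[2])/d[2]
def proj(cam,P):
    k=env.get_calibration(cam);q=np.linalg.inv(k['cam_to_world'])@np.r_[P,1]
    return q[0]/q[2]*k['fx']+k['cx'],q[1]/q[2]*k['fy']+k['cy']
E
python3 - <<'E'
from h import *
np.set_printoptions(precision=4,suppress=True)
Z={'stud_a_mid':.035,'stud_a':.005,'jar_lid_mid':.012,'crate':0,'rail':0,'rail_edge':.156,'tub_1':0,'pepper_in_tub_mid':.039,'jar_mid':.055,'can_mid':.05,'tape_mid':.024,'pepper_table_mid':.035,'bottle_mid':.1}
for t,z in Z.items():
    for c in ['scene','side']:
        if c=='side' and t in('pepper_in_tub_mid','bottle_mid','can_mid','pepper_table_mid','tape_mid'):continue
        for r in env.landmark_of(c,t):
            if r['conf']>.2: print(t,c,round(r['conf'],2),np.round(r['at'],1),atz(c,r['at'],z)[:2])
print(env.state()['time_s'])
E
```

```text
stud_a_mid scene 0.65 [362.4 220.6] [ 0.5727 -0.0998]
stud_a_mid side 0.66 [314.3 199.3] [ 0.5769 -0.0925]
stud_a_mid side 0.45 [408.8 195.8] [ 0.3493 -0.1926]
stud_a scene 0.8 [361.4 224.9] [ 0.5715 -0.1018]
stud_a scene 0.69 [325.5 181.9] [0.5755 0.0542]
stud_a scene 0.63 [343.6 201.9] [ 0.5766 -0.0223]
stud_a scene 0.52 [308.2 161. ] [0.5778 0.1343]
stud_a side 0.71 [294.6 238.9] [0.582  0.0332]
stud_a side 0.54 [302.1 225.2] [ 0.5827 -0.0193]
stud_a side 0.52 [279.6 268.6] [0.5778 0.1351]
stud_a side 0.5 [311.2 205.9] [ 0.5875 -0.0982]
jar_lid_mid scene 0.86 [334.1 242.5] [ 0.4829 -0.0948]
jar_lid_mid side 0.72 [186.3 312. ] [0.7076 0.3173]
jar_lid_mid side 0.69 [346.9 218.3] [ 0.4824 -0.0761]
crate scene 0.9 [331.9 199.2] [0.5581 0.005 ]
crate scene 0.46 [279.7 239.2] [0.3793 0.0039]
crate side 0.91 [306.2 235.8] [0.5612 0.0083]
rail scene 0.55 [325.3 178.6] [0.5828 0.0639]
rail side 0.68 [384.8 163.6] [ 0.4516 -0.3647]
rail_edge scene 0.65 [347.3 163.5] [0.6038 0.0103]
rail_edge side 0.8 [288.6 186.4] [0.597  0.0237]
tub_1 scene 0.69 [396.4 333.7] [ 0.4582 -0.3633]
tub_1 side 0.75 [286.  368.3] [0.4687 0.3583]
tub_1 side 0.64 [286.7 187. ] [ 0.6823 -0.1568]
tub_1 side 0.58 [385.2 163.3] [ 0.4509 -0.3667]
jar_mid scene 0.58 [311.  293.2] [ 0.3523 -0.164 ]
jar_mid side 0.7 [409.  195.9] [ 0.3463 -0.1668]
can_mid scene 0.81 [468.1 281.8] [ 0.6662 -0.3803]
tape_mid scene 0.94 [279.  236.5] [0.3798 0.0043]
pepper_table_mid scene 0.89 [224.9 192.2] [0.3396 0.1885]
bottle_mid scene 0.77 [277.1  68.7] [0.6605 0.3773]
1.15
```

Run:
```python
from h import *
import cv2
from scipy import ndimage as nd
np.set_printoptions(precision=4,suppress=True)
for c in ['scene','side']:
    p,d=env.read_camera(c);k=env.get_calibration(c);M=k['cam_to_world']
    v,u=np.mgrid[:400,:640]
    P=np.stack([(u-k['cx'])/k['fx']*d,(v-k['cy'])/k['fy']*d,d],-1)@M[:3,:3].T+M[:3,3]
    np.save(c+'.npy',P)
    ok=d>0
    def blobs(m,name,n0=8):
        l,n=nd.label(m)
        for i in range(1,n+1):
            q=P[l==i]
            if len(q)>=n0: print(c,name,len(q),'med',np.median(q,0),'min',q.min(0),'max',q.max(0))
    box=(P[...,0]>.45)&(P[...,0]<.64)&(P[...,1]>-.16)&(P[...,1]<.17)&ok
    blobs(box&(P[...,2]>.058)&(P[...,2]<.075)&(P[...,0]>.52)&(P[...,0]<.61),'top')
    # bright stud pixels fallback
    r=ok&(abs(P[...,2]-.174)<.006)&(P[...,0]>.55)&(P[...,0]<.72)&(abs(P[...,1])<.25)
    q=P[r];print(c,'rail',len(q),q.min(0) if len(q) else '',q.max(0) if len(q) else '')
    # front edge of rail top per y bins
    for y0 in np.arange(-.2,.21,.04):
        w=q[abs(q[:,1]-y0)<.008]
        if len(w)>5: print(round(y0,2),np.percentile(w[:,0],[1,99]))
    t=ok&(abs(P[...,2]-.045)<.005)&(P[...,1]<-.25)&(P[...,1]>-.47)&(P[...,0]>.36)&(P[...,0]<.56)
    q=P[t];print('tub rim',len(q),q.min(0),q.max(0))
    t=ok&(abs(P[...,2]-.004)<.004)&(abs(P[...,1]+.364)<.04)&(abs(P[...,0]-.455)<.04); print('floor z',np.median(P[t],0))
    print(cv2.minAreaRect(q[:,:2].astype(np.float32)))
```

```text
scene top 67 med [0.5792 0.1315 0.0646] min [0.568  0.12   0.0588] max [0.5916 0.144  0.0712]
scene top 74 med [0.5733 0.0499 0.0648] min [0.5617 0.0389 0.0592] max [0.5858 0.0634 0.0698]
scene top 79 med [ 0.5811 -0.022   0.0645] min [ 0.5683 -0.0333  0.0591] max [ 0.594  -0.0089  0.0687]
scene top 81 med [ 0.5762 -0.0991  0.065 ] min [ 0.5645 -0.1108  0.0592] max [ 0.5891 -0.0858  0.0689]
scene rail 2170 [ 0.601  -0.2049  0.168 ] [0.686  0.098  0.1794]
-0.2 [0.6091 0.6579]
-0.16 [0.6082 0.6569]
-0.12 [0.6068 0.6554]
-0.08 [0.6062 0.654 ]
-0.04 [0.6043 0.6808]
0.0 [0.6034 0.6515]
0.04 [0.6263 0.6496]
0.08 [0.6014 0.6488]
tub rim 976 [ 0.3814 -0.4379  0.04  ] [ 0.5361 -0.2821  0.05  ]
floor z [ 0.4549 -0.3651  0.0042]
((0.4586467444896698, -0.36049550771713257), (0.14021429419517517, 0.1421131044626236), 6.74559211730957)
side top 60 med [ 0.5771 -0.0942  0.0625] min [ 0.5659 -0.1112  0.058 ] max [ 0.59   -0.0831  0.0667]
side top 71 med [ 0.583  -0.0177  0.0622] min [ 0.57   -0.0306  0.0581] max [ 0.5948 -0.0056  0.0664]
side top 75 med [0.5745 0.0558 0.0632] min [0.5628 0.0399 0.058 ] max [0.5861 0.0657 0.0663]
side top 93 med [0.58   0.1349 0.0625] min [0.5682 0.1207 0.0581] max [0.5938 0.1465 0.0669]
side rail 2513 [ 0.5979 -0.2055  0.1681] [0.6853 0.237  0.1775]
-0.2 [0.6107 0.6188]
-0.16 [0.6093 0.6582]
-0.12 [0.6092 0.6576]
-0.08 [0.6069 0.6564]
-0.04 [0.6063 0.6582]
0.0 [0.6046 0.6549]
0.04 [0.6035 0.6527]
0.08 [0.6025 0.6519]
0.12 [0.6019 0.6507]
0.16 [0.6004 0.663 ]
0.2 [0.599  0.6481]
tub rim 375 [ 0.3821 -0.4377  0.04  ] [ 0.5373 -0.279   0.0497]
floor z [ 0.4571 -0.3815  0.0022]
((0.4598667025566101, -0.3591022193431854), (0.13955940306186676, 0.14951293170452118), 7.00381326675415)
```

```bash
cat >> h.py <<'E'
from scipy.spatial.transform import Rotation as Ro
STUD=[(.5795,.133),(.574,.052),(.582,-.020),(.5765,-.0965)]
def tilt(deg,yaw=0):
    a=np.radians(deg);s,c=np.sin(a),np.cos(a)
    return Ro.from_euler('z',yaw,degrees=True).as_matrix()@np.array([[s,0,c],[0,1,0],[-c,0,s]]).T.T
def rel(R,grasp,back=0,cur=None):
    """grasp point world target; back = mm retreat along tool x"""
    s=env.state() if cur is None else cur
    R0=Ro.from_quat(s['ee_rot']).as_matrix();p0=np.array(s['ee_pos'])
    tcp=np.array(grasp)+R[:,0]*(.019-back/1000)
    return np.round(R0.T@(tcp-p0)*1000,1),np.round(Ro.from_matrix(R0.T@R).as_rotvec(),3),tcp
def show():
    s=env.state();R0=Ro.from_quat(s['ee_rot']).as_matrix()
    print('t',round(s['time_s'],2),'tcp',np.round(s['ee_pos'],4),'grasp',np.round(np.array(s['ee_pos'])-R0[:,0]*.019,4),'F',np.round(s['wrist_force'],1),'gap',round(s['finger_gap']*1000,1),'q',np.round(s['joint_positions'],2))
E
python3 - <<'E'
from h import *
R=tilt(32);print(R,np.linalg.det(R));show()
print(rel(R,(*STUD[0],.046),110))
E
```

```text
[[ 0.52991926  0.          0.8480481 ]
 [ 0.          1.          0.        ]
 [-0.8480481   0.          0.52991926]] 1.0
t 1.25 tcp [0.625  0.     0.2313] grasp [0.625  0.     0.2503] F [-0.  -0.5 -0.3] gap 85.3 q [-0.12  0.05  1.61  0.    1.48 -0.12]
(array([ 108.1,  -93.7, -133. ]), array([-1.526, -0.438,  0.438]), array([0.53127735, 0.133     , 0.12317238]))
```

drive_tool(
  dp=[
    [-20, -60, 0],
    [-20, -110, -50],
    [-20, -110, -100],
    [-20, -110, -133],
    [-20, -110, -133],
  ],
  angular=[
    [0, 0, 0],
    [-1.526, -0.438, 0.438],
    [-1.526, -0.438, 0.438],
    [-1.526, -0.438, 0.438],
    [-1.526, -0.438, 0.438],
  ],
  gripper=[50, 50, 50, 50, 50],
  newtons=20,
)

```text
time_s: 1.88
ee_pos: [0.5146, 0.1353, 0.2517]
ee_rot: [0.293, 0.538, -0.292, 0.735]
wrist_force: [0.2, -1.1, -0.1]
finger_gap: 0.0504
```

Run:
```python
from h import *
show();print(rel(tilt(32),(*STUD[0],.046),110))
```

```text
t 1.88 tcp [0.5146 0.1353 0.2517] grasp [0.5099 0.1375 0.27  ] F [ 0.2 -1.1 -0.1] gap 50.4 q [ 0.2  -0.32  1.94 -0.17  1.3  -0.48]
(array([128. ,  -4.1, -20.1]), array([-0.822, -0.237,  0.235]), array([0.53127735, 0.133     , 0.12317238]))
```

drive_tool(
  dp=[
    [20, 0, 0],
    [50, -1, -5],
    [90, -3, -10],
    [128, -4, -20],
    [128, -4, -20],
  ],
  angular=[
    [-0.822, -0.237, 0.235],
    [-0.822, -0.237, 0.235],
    [-0.822, -0.237, 0.235],
    [-0.822, -0.237, 0.235],
    [-0.822, -0.237, 0.235],
  ],
  gripper=[50, 50, 50, 50, 50],
)

```text
time_s: 2.5
ee_pos: [0.5281, 0.1303, 0.1173]
ee_rot: [0.001, 0.489, -0.003, 0.872]
wrist_force: [-0.1, 0.6, -0.2]
finger_gap: 0.0499
```

Run:
```python
from h import *
import cv2
show();print(rel(tilt(32),(*STUD[0],.046),110));print(rel(tilt(32),(*STUD[0],.046),0))
for c in ['wrist','side']:
    p,d=env.read_camera(c);cv2.imwrite(f'pics/{c}1.png',p)
```

```text
t 2.5 tcp [0.5281 0.1303 0.1173] grasp [0.5181 0.1304 0.1335] F [-0.1  0.6 -0.2] gap 49.9 q [ 0.15 -0.37  2.25 -0.12  0.71 -1.35]
(array([-3.4,  2.7,  5.8]), array([-0.004, -0.009,  0.004]), array([0.53127735, 0.133     , 0.12317238]))
(array([106.6,   3.1,   6.8]), array([-0.004, -0.009,  0.004]), array([0.58956847, 0.133     , 0.02988709]))
```

View pics/wrist1.png

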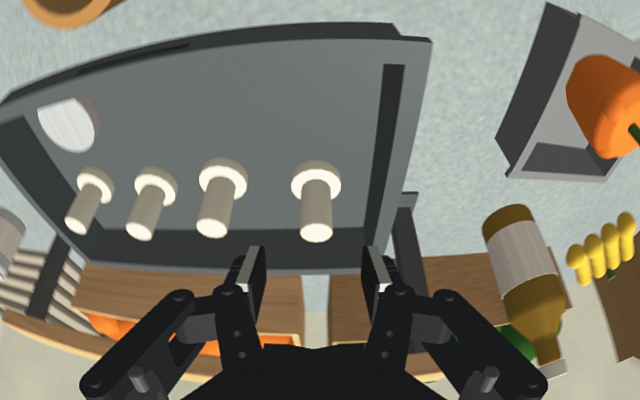

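View pics/side1.png

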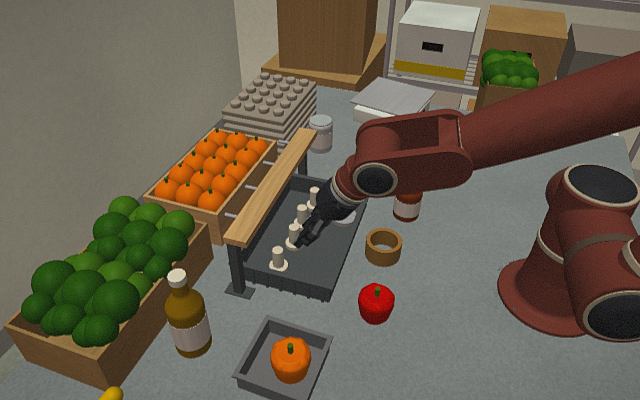

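Wrist view: stud 1 sits at (318,230), centred between the jaws, with the crate's end wall close on its right. I'll try stud 2 first because it has more finger room.

Run:
```python
from h import *
for b in (70,0):print(rel(tilt(32),(*STUD[1],.046),b))
```

```text
(array([ 36.1, -77.9,  -1.2]), array([-0.01 , -0.005,  0.005]), array([0.54697412, 0.052     , 0.08925045]))
(array([106.1, -77.6,  -0.9]), array([-0.01 , -0.005,  0.005]), array([0.58406847, 0.052     , 0.02988709]))
```

drive_tool(
  dp=[
    [0, -45, 0],
    [10, -78, -1],
    [40, -78, -1],
    [70, -78, -1],
    [90, -78, -1],
  ],
  angular=[
    [-0.01, -0.005, 0.005],
    [-0.01, -0.005, 0.005],
    [-0.01, -0.005, 0.005],
    [-0.01, -0.005, 0.005],
    [-0.01, -0.005, 0.005],
  ],
  gripper=[46, 46, 46, 46, 46],
)

```text
time_s: 3.22
ee_pos: [0.5788, 0.0521, 0.046]
ee_rot: [0.001, 0.483, -0.0, 0.876]
wrist_force: [-0.7, 1.3, 0.3]
finger_gap: 0.046
```

Run:
```python
from h import *
import cv2
show();print(rel(tilt(32),(*STUD[1],.046),0))
p,d=env.read_camera('wrist');cv2.imwrite('pics/wrist2.png',p)
```

```text
t 3.23 tcp [0.5788 0.0521 0.046 ] grasp [0.5686 0.0521 0.062 ] F [-0.7  1.3  0.3] gap 46.0 q [-0.05 -0.15  2.22  0.06  0.51 -1.66]
(array([16.4, -0.1, -4.1]), array([-0.002,  0.004, -0.001]), array([0.58406847, 0.052     , 0.02988709]))
```

View pics/wrist2.png

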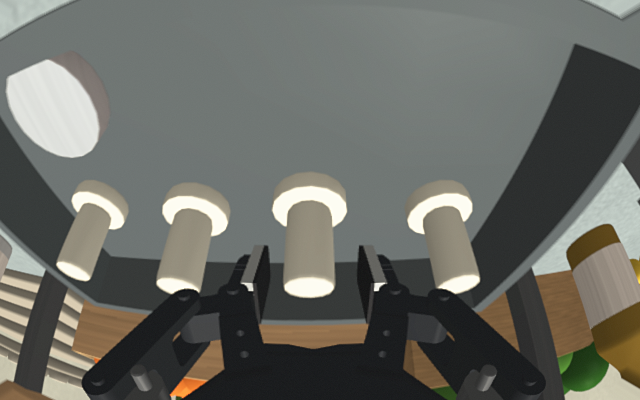

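Stud 2 (310,235) is between the jaws. I'll move in and close at 20 N.

drive_tool(
  dp=[
    [16, 0, -3],
    [16, 0, -3],
    [16, 0, -3],
    [16, 0, -3],
    [16, 0, -3],
  ],
  angular=[
    [0, 0, 0],
    [0, 0, 0],
    [0, 0, 0],
    [0, 0, 0],
    [0, 0, 0],
  ],
  gripper=[46, 46, 20, 20, 20],
  newtons=20,
)

```text
time_s: 3.9
ee_pos: [0.5838, 0.0499, 0.0321]
ee_rot: [-0.001, 0.483, -0.001, 0.876]
wrist_force: [-5.7, -14.8, 3.8]
finger_gap: 0.0255
```

Run:
```python
from h import *
show()
```

```text
t 3.9 tcp [0.5838 0.0499 0.0321] grasp [0.5737 0.0499 0.0482] F [ -5.7 -14.8   3.8] gap 25.5 q [-0.05 -0.1   2.21  0.06  0.47 -1.67]
```

drive_tool(
  dp=[
    [-1.7, -1.5, 1],
    [-3.4, -1.5, 2.1],
  ],
  angular=[
    [0, 0, 0],
    [0, 0, 0],
  ],
  gripper=[20, 20],
)

```text
time_s: 4.15
ee_pos: [0.5825, 0.0498, 0.0334]
ee_rot: [-0.0, 0.484, -0.0, 0.875]
wrist_force: [16.1, -3.8, -21.2]
finger_gap: 0.0252
```

Stud 2 resists both ways (Fz −21 N), so it is fixed. The scene camera's y estimates fit best, so I'll use those.

drive_tool(
  dp=[
    [0, 0, 0],
    [0, 0, 0],
    [-30, 0, 0],
    [-65, -20, 0],
    [-65, -72, 3],
  ],
  angular=[
    [0, 0, 0],
    [0, 0, 0],
    [0, 0, 0],
    [0, 0, 0],
    [0, 0, 0],
  ],
  gripper=[46, 46, 46, 46, 46],
)

```text
time_s: 4.78
ee_pos: [0.5528, -0.0204, 0.0957]
ee_rot: [-0.002, 0.48, 0.002, 0.877]
wrist_force: [1.4, -0.6, 0.1]
finger_gap: 0.0462
```

```bash
sed -i 's/^STUD=.*/STUD=[(.5795,.1315),(.574,.0500),(.582,-.022),(.5765,-.0985)]/' h.py
python3 - <<'E'
from h import *
show();print(rel(tilt(32),(*STUD[2],.046),0))
E
```

```text
t 4.78 tcp [ 0.5528 -0.0204  0.0957] grasp [ 0.5426 -0.0204  0.1117] F [ 1.4 -0.6  0.1] gap 46.2 q [-0.24 -0.33  2.27  0.21  0.65 -1.95]
(array([76.6, -1.8, -2.4]), array([ 0.006,  0.011, -0.002]), array([ 0.59206847, -0.022     ,  0.02988709]))
```

drive_tool(
  dp=[
    [20, -1, -2],
    [50, -1, -2],
    [77, -1, -2],
    [77, -1, -2],
    [77, -1, -2],
  ],
  angular=[
    [0.006, 0.011, -0.002],
    [0.006, 0.011, -0.002],
    [0.006, 0.011, -0.002],
    [0.006, 0.011, -0.002],
    [0.006, 0.011, -0.002],
  ],
  gripper=[46, 46, 46, 46, 20],
)

```text
time_s: 5.4
ee_pos: [0.591, -0.022, 0.026]
ee_rot: [0.002, 0.488, -0.001, 0.873]
wrist_force: [0.7, 0.4, 0.1]
finger_gap: 0.0293
```

drive_tool(
  dp=[
    [0, 0, 0],
    [0, 0, 0],
    [0, 0, 0],
  ],
  angular=[
    [0, 0, 0],
    [0, 0, 0],
    [0, 0, 0],
  ],
  gripper=[20, 20, 20],
)

```text
time_s: 5.78
ee_pos: [0.5912, -0.0221, 0.0263]
ee_rot: [0.002, 0.487, -0.002, 0.873]
wrist_force: [-5.2, 0.9, 7.9]
finger_gap: 0.0253
```

drive_tool(
  dp=[
    [-2, 0, 1.3],
    [-4, 0, 2.5],
    [-5, 0, 3.2],
  ],
  angular=[
    [0, 0, 0],
    [0, 0, 0],
    [0, 0, 0],
  ],
  gripper=[20, 20, 20],
)

```text
time_s: 6.15
ee_pos: [0.5908, -0.0222, 0.031]
ee_rot: [0.002, 0.488, -0.002, 0.873]
wrist_force: [0.1, -0.4, -0.4]
finger_gap: 0.0255
```

It comes: it lifted 4.7 mm with about no load. Stud 3 is the loose one. I'll grip it a bit firmer and draw it back along the tool axis, away from the rail.

drive_tool(
  dp=[
    [0, 0, 0],
    [-10, 0, 5],
    [-30, 0, 8],
    [-60, 0, 5],
    [-90, 0, 5],
  ],
  angular=[
    [0, 0, 0],
    [0, 0, 0],
    [0, 0, 0],
    [0, 0, 0],
    [0, 0, 0],
  ],
  gripper=[18, 18, 18, 18, 18],
  newtons=35,
)

```text
time_s: 6.78
ee_pos: [0.5473, -0.022, 0.1112]
ee_rot: [0.002, 0.488, -0.002, 0.873]
wrist_force: [0.6, -0.4, -0.8]
finger_gap: 0.0248
```

Run:
```python
from h import *
import cv2
show()
for c in ['wrist','side']:
    p,d=env.read_camera(c);cv2.imwrite(f'pics/{c}3.png',p)
```

```text
t 6.78 tcp [ 0.5473 -0.022   0.1112] grasp [ 0.5374 -0.022   0.1274] F [ 0.6 -0.4 -0.8] gap 24.8 q [-0.24 -0.36  2.26  0.19  0.71 -1.92]
```

View pics/wrist3.png

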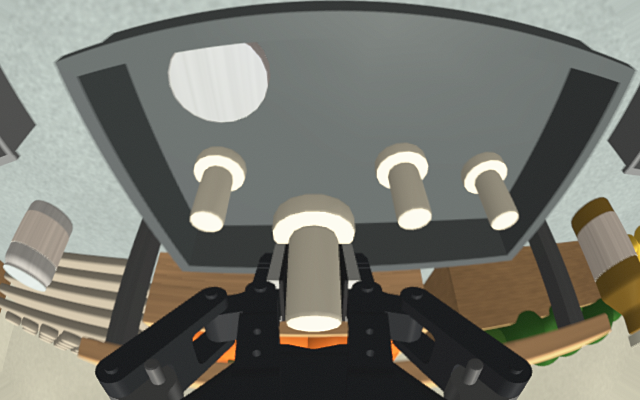

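View pics/side3.png

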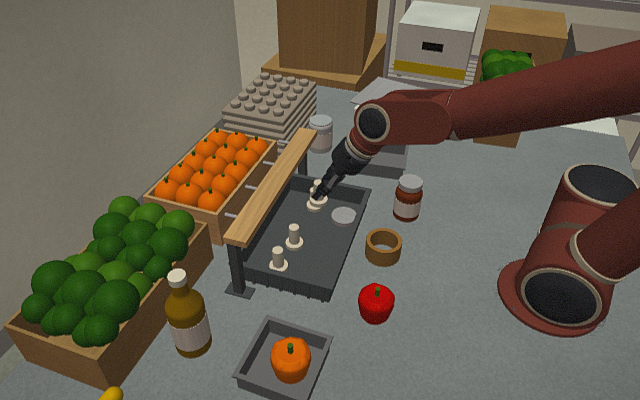

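Both views show the stud held and clear: wrist view at (314,260), side view at (318,195). The other three studs still stand. Next I go to the tub.

```bash
cat >> h.py <<'E'
def place(xy,zbase,yaw=-38.,cur=None):
    s=env.state() if cur is None else cur
    R0=Ro.from_quat([.002,.488,-.002,.873]).as_matrix();p0=np.array([.5912,-.0221,.0263])
    b=np.array([.5817,-.0221,.005]); off=p0-b
    Z=Ro.from_euler('z',yaw,degrees=True).as_matrix()
    tcp=np.array([*xy,zbase])+Z@off; R=Z@R0
    Rc=Ro.from_quat(s['ee_rot']).as_matrix()
    return np.round(Rc.T@(tcp-s['ee_pos'])*1000,1),np.round(Ro.from_matrix(Rc.T@R).as_rotvec(),3),tcp
E
python3 - <<'E'
from h import *
show()
print(place((.52,-.10),.15,-10));print(place((.459,-.36),.15))
E
```

```text
t 6.88 tcp [ 0.5494 -0.0226  0.1146] grasp [ 0.5393 -0.0226  0.1308] F [ 0.5 -1.  -0.4] gap 24.8 q [-0.24 -0.37  2.26  0.19  0.71 -1.92]
(array([-58.5, -79.1,  13.3]), array([ 0.15 ,  0.007, -0.091]), array([ 0.52935567, -0.10164966,  0.1713    ]))
(array([ -91.1, -343.7,  -38.9]), array([ 0.565,  0.006, -0.348]), array([ 0.4664861 , -0.36584878,  0.1713    ]))
```

drive_tool(
  dp=[
    [-25, -5, 6],
    [-50, -25, 13],
    [-60, -55, 13],
    [-62, -90, 10],
    [-65, -130, 4],
  ],
  angular=[
    [0, 0, 0],
    [0.05, 0, -0.03],
    [0.1, 0.005, -0.06],
    [0.16, 0.006, -0.1],
    [0.22, 0.006, -0.137],
  ],
  gripper=[18, 18, 18, 18, 18],
)

```text
time_s: 7.5
ee_pos: [0.5168, -0.1529, 0.1672]
ee_rot: [0.065, 0.487, -0.115, 0.864]
wrist_force: [-0.5, -0.1, -0.0]
finger_gap: 0.0251
```

Run:
```python
from h import *
show()
print(place((.459,-.36),.15))
```

```text
t 7.5 tcp [ 0.5168 -0.1529  0.1672] grasp [ 0.5073 -0.1503  0.1834] F [-0.5 -0.1 -0. ] gap 25.1 q [-0.49 -0.47  2.23  0.15  0.85 -1.86]
(array([   0.3, -218.7,    8.3]), array([ 0.345, -0.007, -0.208]), array([ 0.4664861 , -0.36584878,  0.1713    ]))
```

drive_tool(
  dp=[
    [0, -45, 2],
    [0, -90, 4],
    [0, -140, 6],
    [0, -185, 8],
    [0, -219, 8],
  ],
  angular=[
    [0.07, -0.001, -0.04],
    [0.14, -0.003, -0.085],
    [0.22, -0.005, -0.13],
    [0.29, -0.006, -0.175],
    [0.345, -0.007, -0.208],
  ],
  gripper=[18, 18, 18, 18, 18],
)

```text
time_s: 8.12
ee_pos: [0.4658, -0.3671, 0.171]
ee_rot: [0.161, 0.461, -0.286, 0.824]
wrist_force: [0.9, 1.2, -1.2]
finger_gap: 0.0248
```

drive_tool(
  dp=[
    [0, 0, 0],
    [0, 0, 0],
  ],
  angular=[
    [0, 0, 0],
    [0, 0, 0],
  ],
  gripper=[18, 18],
)

```text
time_s: 8.38
ee_pos: [0.4662, -0.3646, 0.1707]
ee_rot: [0.161, 0.461, -0.285, 0.825]
wrist_force: [0.3, -0.5, -0.8]
finger_gap: 0.025
```

Run:
```python
from h import *
import cv2
show()
print(place((.459,-.36),.15),place((.459,-.36),.016))
for c in ['wrist','side','scene']:
    p,d=env.read_camera(c);cv2.imwrite(f'pics/{c}4.png',p)
```

```text
t 8.38 tcp [ 0.4662 -0.3646  0.1707] grasp [ 0.4584 -0.3585  0.1869] F [ 0.3 -0.5 -0.8] gap 25.0 q [-0.83 -0.31  2.12  0.12  0.8  -1.8 ]
(array([-0. , -0.8,  1.1]), array([ 0.002, -0.001, -0.002]), array([ 0.4664861 , -0.36584878,  0.1713    ])) (array([114.2,  -1.1, -68.9]), array([ 0.002, -0.001, -0.002]), array([ 0.4664861 , -0.36584878,  0.0373    ]))
```

View pics/wrist4.png

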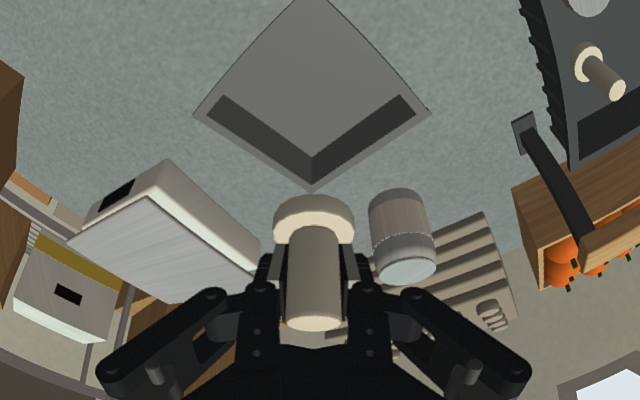

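View pics/side4.png

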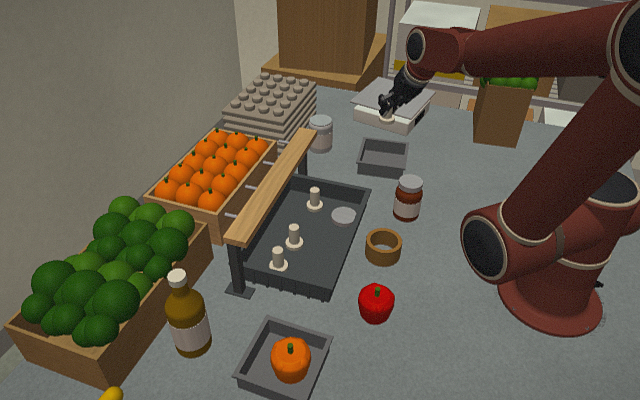

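View pics/scene4.png

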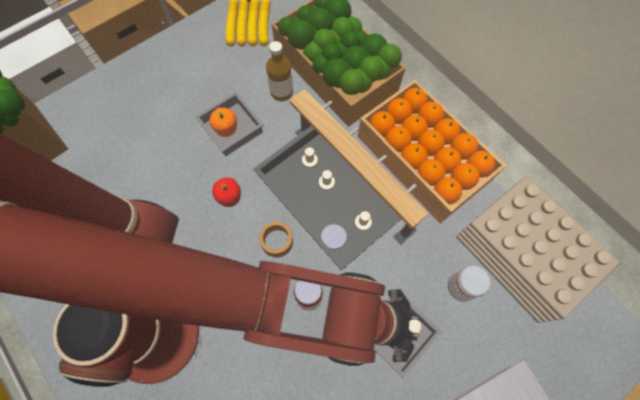

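Run:
```python
from h import *
np.set_printoptions(precision=3,suppress=True)
def cloud(c):
    p,d=env.read_camera(c);k=env.get_calibration(c);M=k['cam_to_world']
    v,u=np.mgrid[:400,:640]
    return np.stack([(u-k['cx'])/k['fx']*d,(v-k['cy'])/k['fy']*d,d],-1)@M[:3,:3].T+M[:3,3]
S=cloud('scene')
for u,v in [(260,280),(300,274),(350,280),(300,345),(350,353),(360,330),(360,310),(390,325)]:print('scene',u,v,S[v,u])
P=cloud('side')
for u,v in [(412,45),(418,60),(430,65),(450,66),(455,45),(480,68),(520,75)]:print('side',u,v,P[v,u])
```

```text
scene 260 280 [ 0.275 -0.157  0.484]
scene 300 274 [ 0.324 -0.184  0.477]
scene 350 280 [ 0.376 -0.233  0.461]
scene 300 345 [ 0.266 -0.258  0.462]
scene 350 353 [ 0.313 -0.309  0.447]
scene 360 330 [ 0.344 -0.295  0.446]
scene 360 310 [ 0.361 -0.274  0.45 ]
scene 390 325 [ 0.395 -0.32   0.367]
side 412 45 [ 0.4   -0.231  0.419]
side 418 60 [ 0.38  -0.214  0.394]
side 430 65 [ 0.35  -0.184  0.399]
side 450 66 [ 0.306 -0.138  0.423]
side 455 45 [ 0.304 -0.142  0.465]
side 480 68 [ 0.248 -0.102  0.443]
side 520 75 [ 0.181 -0.044  0.465]
```

In the wrist, side and scene views the stud is upright over the empty tub (wrist (314,260), tub (310,100)). The forearm underside is about 0.39 m up, so it clears the jar. Lowering.

drive_tool(
  dp=[
    [30, 0, -18],
    [60, 0, -36],
    [85, -1, -51],
    [103, -1, -62],
    [114, -1, -69],
  ],
  angular=[
    [0, 0, 0],
    [0, 0, 0],
    [0, 0, 0],
    [0, 0, 0],
    [0, 0, 0],
  ],
  gripper=[18, 18, 18, 18, 18],
)

```text
time_s: 9.25
ee_pos: [0.4663, -0.3656, 0.0371]
ee_rot: [0.16, 0.461, -0.285, 0.825]
wrist_force: [0.8, 0.6, 0.3]
finger_gap: 0.0253
```

drive_tool(
  dp=[
    [0, 0, 0],
    [2.5, 0, -1.6],
    [5, 0, -3],
  ],
  angular=[
    [0, 0, 0],
    [0, 0, 0],
    [0, 0, 0],
  ],
  gripper=[18, 18, 18],
)

```text
time_s: 9.62
ee_pos: [0.4672, -0.3671, 0.0338]
ee_rot: [0.16, 0.46, -0.285, 0.826]
wrist_force: [0.4, -0.3, -0.6]
finger_gap: 0.0251
```

Run:
```python
from h import *
import cv2
show()
print(place((.459,-.36),.004))
for c in ['wrist','side']:
    p,d=env.read_camera(c)
    if c=='side': p=cv2.resize(p[90:210,320:480],None,fx=4,fy=4)
    cv2.imwrite(f'pics/{c}5.png',p)
```

```text
t 9.62 tcp [ 0.4672 -0.3671  0.0338] grasp [ 0.4594 -0.361   0.05  ] F [ 0.4 -0.3 -0.6] gap 25.1 q [-0.83 -0.09  2.19  0.19  0.5  -1.88]
(array([ 6.5,  0.5, -5.6]), array([ 0.002,  0.002, -0.001]), array([ 0.4664861 , -0.36584878,  0.0253    ]))
```

View pics/wrist5.png

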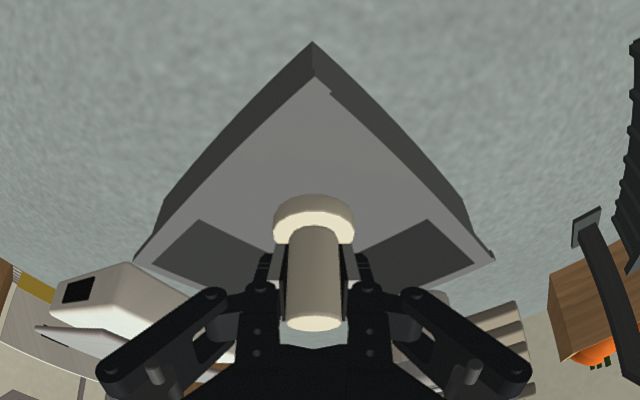

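View pics/side5.png

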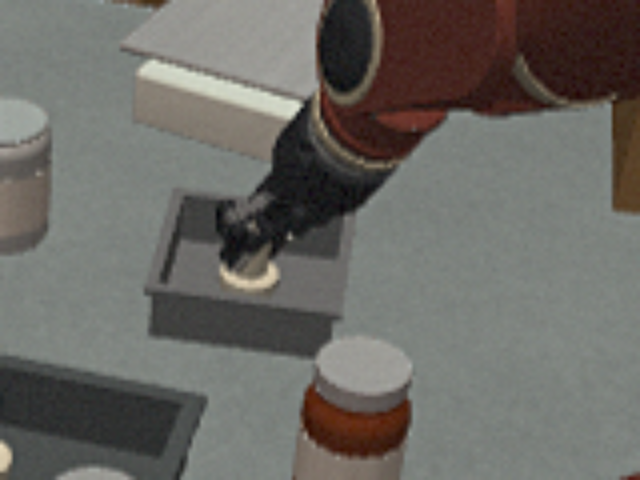

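Side view: the stud's foot at (248,275) in the crop is level and inside the tub. I'll keep lowering until it makes contact.

drive_tool(
  dp=[
    [1.7, 0, -1],
    [3.4, 0, -2.1],
    [5, 0, -3.1],
  ],
  angular=[
    [0, 0, 0],
    [0, 0, 0],
    [0, 0, 0],
  ],
  gripper=[18, 18, 18],
)

```text
time_s: 10.1
ee_pos: [0.4665, -0.3664, 0.0265]
ee_rot: [0.16, 0.461, -0.285, 0.825]
wrist_force: [-0.6, -0.9, -0.5]
finger_gap: 0.025
```

drive_tool(
  dp=[
    [0.8, 0, -0.5],
    [1.7, 0, -1],
    [1.7, 0, -1],
  ],
  angular=[
    [0, 0, 0],
    [0, 0, 0],
    [0, 0, 0],
  ],
  gripper=[18, 18, 18],
)

```text
time_s: 10.48
ee_pos: [0.467, -0.3668, 0.0253]
ee_rot: [0.16, 0.46, -0.285, 0.825]
wrist_force: [-2.5, 1.6, 4.0]
finger_gap: 0.0246
```

Contact (Fz +4 N), at the expected height. Releasing, then backing straight out.

drive_tool(
  dp=[
    [0, 0, 0],
    [0, 0, 0],
    [0, 0, 0],
  ],
  angular=[
    [0, 0, 0],
    [0, 0, 0],
    [0, 0, 0],
  ],
  gripper=[32, 42, 46],
)

```text
time_s: 10.85
ee_pos: [0.4665, -0.3665, 0.0245]
ee_rot: [0.16, 0.461, -0.285, 0.825]
wrist_force: [0.4, -0.2, -1.2]
finger_gap: 0.0461
```

drive_tool(
  dp=[
    [-8, 0, 0],
    [-30, 0, 0],
    [-70, 0, 0],
    [-120, 0, 0],
    [-150, 0, 0],
  ],
  angular=[
    [0, 0, 0],
    [0, 0, 0],
    [0, 0, 0],
    [0, 0, 0],
    [0, 0, 0],
  ],
  gripper=[46, 46, 46, 46, 46],
)

```text
time_s: 11.48
ee_pos: [0.4044, -0.318, 0.1554]
ee_rot: [0.16, 0.459, -0.286, 0.826]
wrist_force: [0.5, -0.3, -0.0]
finger_gap: 0.046
```

Run:
```python
from h import *
import cv2
show()
for c in ['wrist','side','scene']:
    p,d=env.read_camera(c)
    cv2.imwrite(f'pics/{c}6.png',p)
    if c=='side': cv2.imwrite('pics/side6c.png',cv2.resize(p[90:210,320:480],None,fx=4,fy=4))
```

```text
t 11.47 tcp [ 0.4044 -0.318   0.1554] grasp [ 0.3965 -0.3118  0.1715] F [ 0.5 -0.3 -0. ] gap 46.0 q [-0.87 -0.55  2.31  0.14  0.84 -1.84]
```

View pics/wrist6.png

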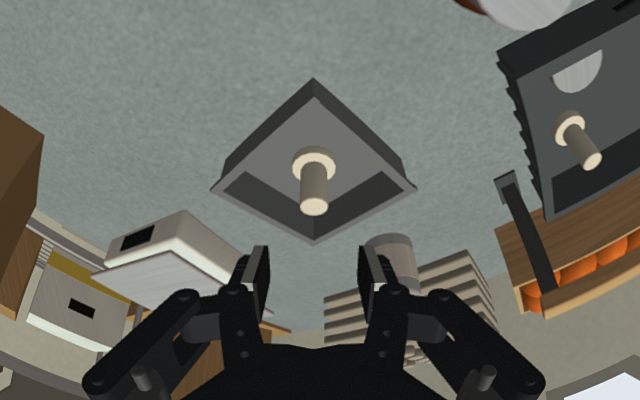

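View pics/side6c.png

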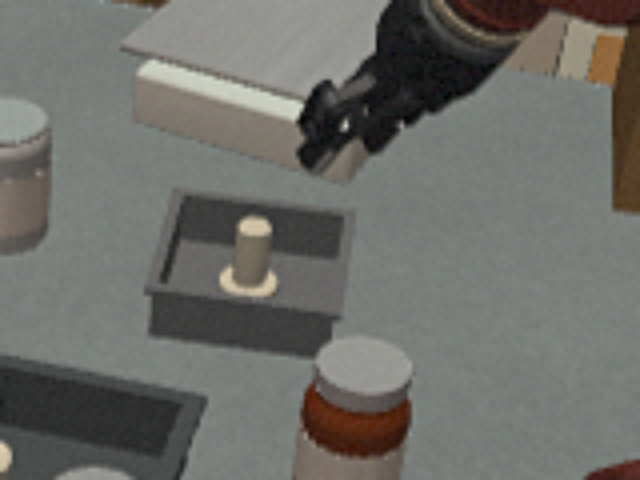

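View pics/scene6.png

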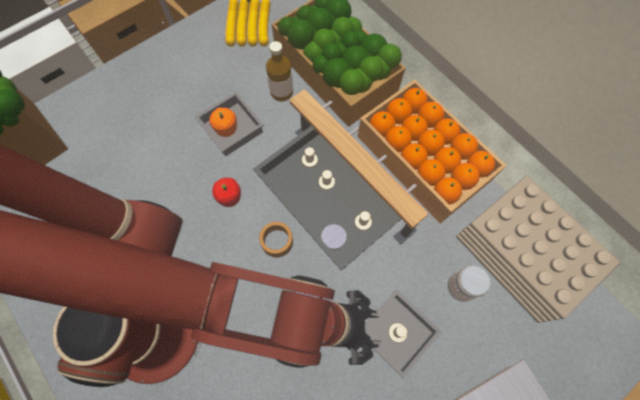

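The stud stands upright in the tub: crop (252,255), scene (398,332). The lid (334,236), tape (277,238), peppers and can have not moved. I'll let the arm settle, then hand in.

drive_tool(
  dp=[
    [0, 0, 0],
    [0, 0, 0],
  ],
  angular=[
    [0, 0, 0],
    [0, 0, 0],
  ],
  gripper=[46, 46],
)

```text
time_s: 11.88
ee_pos: [0.4043, -0.3176, 0.1503]
ee_rot: [0.161, 0.462, -0.285, 0.824]
wrist_force: [0.4, -0.3, -0.5]
finger_gap: 0.0458
```

Run:
```python
from h import *
show();print(env.hand_in())
```

```text
t 11.88 tcp [ 0.4043 -0.3176  0.1503] grasp [ 0.3965 -0.3115  0.1665] F [ 0.4 -0.3 -0.5] gap 45.8 q [-0.87 -0.54  2.31  0.15  0.84 -1.84]
the job is handed in; nothing more can be done
None
```

The loose stud is standing upright in the middle of the empty tub, and the job was handed in at 11.9 s of the 67 s allowed.

- **Finding it:** counting from the robot's left (+y), I tested only the second and third studs. The second resisted an upward tug (about −21 N). The third lifted 4.7 mm with almost no load, so I did not test the other two.
- **Moving it:** I drew it back from under the rail with the gripper leaned about 32° from vertical. I lowered it until it touched the tub floor (+4 N), then released it and backed off.
- **Last checks:** all three cameras show the stud upright in the tub and the gripper clear of it. The other three studs, both peppers, tape, lid, jar, can and bottle looked in place; I checked them by eye and did not re-measure their positions.
- **Disagreements:** the scene and side cameras differed by 3–6 mm on the studs' y positions; the grip on the second stud matched the scene camera. The grip on the loose stud settled about 4 mm lower than aimed, and closing it read about 8 N upward, possibly a finger touching the stud's foot. Nothing else failed.

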